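Turn the sample wheel to the camera and set the light pointer

TASK

With a fingertip, push on the upturned spoke ends to turn the sample wheel until the jar with the red cap stands squarely in front of the camera lens; then push the pointer on the lamp drum until it points at the green mark. Every jar must stay upright in its socket, so do not pick any of them up, and leave the other things on the bench where they are.

Things in the scene. Friction and masses are not known exactly. Their poses are not given: they have to be found in the camera images.
- carousel: sample wheel on a fixed foot, turning freely either way about its vertical axis, no stops, with light friction (1 to 1.5 N at a spoke end) so that it stays where it is left. Origin: on the axis, 12 mm above the table; z up. Aluminium disc 180 mm across, its top 26 mm above the table. Four jar sockets (black cups, 41 mm outside, 14 mm tall) on a 62 mm radius at the wheel's +x, +y, -x, -y; four steel spokes between them, at 45 degrees to x and y
- stage: fixed white foot plate and camera. Origin: on the wheel's axis at table height, z up, +y points from the axis towards the camera. Round foot 164 mm across and 12 mm high under the wheel; camera body 75 mm wide, 83 mm high, from 200 to 310 mm along +y, its black lens tube (42 mm across) from 155 mm
- view (a point): the viewing place: the point on the wheel's jar circle (62 mm from the axis) squarely in front of the lens, 30 mm above the table, 92 mm from the lens face
- lens (a point): centre of the camera lens's front face, 52 mm above the table, looking at the wheel's axis
- pointer (a joint): angle of the lamp's pointer, rad: 0 points at the green mark, +0.8 at the blue mark, -0.8 at the black mark, positive anticlockwise seen from above; stops at -1.2 and 1.2; stays where it is left (light friction, under 1 N at its end)
- pointer_end (a point): on the upturned end of the pointer: a vertical steel pin 12 mm thick, 66 mm from the pivot, from 50 to 96 mm above the table; this point lies on the pin's axis at its top, 96 mm up. The pointer is a round bar 12 mm thick, its axis 50 mm above the table
- lamp: fixed white lamp drum, 184 mm across, flat top 40 mm above the table, coloured dots 18 mm across on its top at 80 mm radius (green at +x, blue to the left of it, black to the right, 46 degrees apart). Origin: under the pointer's pivot at table height, z up; +x points from the pivot to the green mark
- green_mark (a point): centre of the green dot on the drum's top, 80 mm from the pivot
- spoke0 (a point): upturned end of a spoke: a vertical steel pin 12 mm thick with a round top, 118 mm from the wheel's axis, from 34 to 78 mm above the table (the spoke itself is a 12 mm round bar with its axis 34 mm above the table); this point lies on the pin's axis, at its top, 78 mm above the table
- spoke1 (a point): upturned end of a spoke: a vertical steel pin 12 mm thick with a round top, 118 mm from the wheel's axis, from 34 to 78 mm above the table (the spoke itself is a 12 mm round bar with its axis 34 mm above the table); this point lies on the pin's axis, at its top, 78 mm above the table
- spoke2 (a point): upturned end of a spoke: a vertical steel pin 12 mm thick with a round top, 118 mm from the wheel's axis, from 34 to 78 mm above the table (the spoke itself is a 12 mm round bar with its axis 34 mm above the table); this point lies on the pin's axis, at its top, 78 mm above the table
- spoke3 (a point): upturned end of a spoke: a vertical steel pin 12 mm thick with a round top, 118 mm from the wheel's axis, from 34 to 78 mm above the table (the spoke itself is a 12 mm round bar with its axis 34 mm above the table); this point lies on the pin's axis, at its top, 78 mm above the table
- jar_red: loose clear sample jar with red contents and a red screw cap, 32 mm across, 46 mm tall, about 40 g, standing in a socket of the wheel (about 2 mm play); its top is 74 mm above the table. Origin: centre of its underside, z up
- jar_blue: loose clear sample jar with blue contents and a blue screw cap, 32 mm across, 46 mm tall, about 40 g, standing in a socket of the wheel (about 2 mm play); its top is 74 mm above the table. Origin: centre of its underside, z up
- jar_white: loose clear sample jar with white contents and a white screw cap, 32 mm across, 46 mm tall, about 40 g, standing in a socket of the wheel (about 2 mm play); its top is 74 mm above the table. Origin: centre of its underside, z up
- jar_yellow: loose clear sample jar with yellow contents and a yellow screw cap, 32 mm across, 46 mm tall, about 40 g, standing in a socket of the wheel (about 2 mm play); its top is 74 mm above the table. Origin: centre of its underside, z up
- reagent: loose reagent bottle with a blue cap, 60 mm across, 150 mm tall; bystander. Origin: centre of its underside
- dish: loose flat round culture dish, 86 mm across, 14 mm high; bystander. Origin: centre of its underside
- tube_rack: loose open blue tray, 70 x 160 mm, 50 mm high; bystander. Origin: centre of its underside
- dropper: loose amber dropper bottle, 28 mm across, 80 mm tall; bystander. Origin: centre of its underside
- tip_box: loose clear box with an orange lid, 87 x 122 mm, 66 mm high; bystander. Origin: centre of its underside
Mind the look-alikes: they are no part of the job. What is shaped like the lamp but purple is not meant.

How it is judged:
On the way, in this order (a step that is already met when the one before it is completed fails the run):
1. the red-capped jar stands still in front of the lens while the pointer is still off the green mark (horizontal distance between jar_red and view below 0.009 m and angular speed of carousel below 0.1 rad/s and value of joint pointer below -0.2 rad), for 0.2 s.
2. the pointer points at the green mark (value of joint pointer between -0.13 and 0.13 rad), for 0.2 s.
At the end, for the whole second after the job is handed in: The red-capped jar is within 9 mm (horizontally) of the viewing place, the wheel is at rest, the pointer is at rest within 0.13 rad (7 degrees) of the green mark, and all four jars stand upright (within 0.15 rad) down in their sockets (all of step 2 and horizontal distance between jar_red and view below 0.009 m and angular speed of carousel below 0.1 rad/s and z of each of jar_red, jar_blue, jar_white, jar_yellow in the frame of carousel below 0.022 m and angle between each of jar_red, jar_blue, jar_white, jar_yellow's own z axis and vertical below 0.15 rad and velocity of joint pointer between -0.1 and 0.1 rad/s); the robot touches nothing.
It fails at once if a jar is lifted 10 mm out of its socket or tipped more than 0.4 rad ((z of jar_red in the frame of carousel above 0.026 m or angle between jar_red's own z axis and vertical above 0.4 rad) or (z of jar_blue in the frame of carousel above 0.026 m or angle between jar_blue's own z axis and vertical above 0.4 rad) or (z of jar_white in the frame of carousel above 0.026 m or angle between jar_white's own z axis and vertical above 0.4 rad) or (z of jar_yellow in the frame of carousel above 0.026 m or angle between jar_yellow's own z axis and vertical above 0.4 rad)).
It fails at once if a bystander on the bench is moved more than 25 mm (distance of any of reagent, dish, tube_rack, dropper, tip_box from where it was at the start of the episode above 0.025 m).
It also fails if it takes over 67 s, if anything falls off the work surface, if the arm or the gripper's body presses on something with over 40 N, if the wrist force passes 120 N, or if a joint passes its speed limit or range.

ROBOT

A 6-joint arm with a two-finger parallel gripper is mounted at the origin on the work surface. World frame = base frame: x ahead of the robot, y to its left, z up, the work surface at z = 0. Lengths are in m, angles in rad, forces in N, time in s.
With the tool pointing down it reaches from about 0.275 to 0.75 m from the base axis. Payload 10.2 kg.
Tool frame: the origin (TCP) lies between the finger pads; the fingertips stand 22 mm ahead of it and the grasp point (between the pads) lies 3 mm ahead of it; z points along the fingers, y is the direction in which the jaws open and shut (so a half turn about z gives the same grasp; the last joint's range is limited). The gripper opens to 88 mm and grips with 3 to 60 N. Pads are 18 mm wide; open, the fingers measure 123 mm over their backs; the gripper's body (75 mm by 187 mm) begins 45 mm behind the grasp point.
Start: joints at [0.965, 0.313, 1.498, -0, 1.331, -0.223], TCP at [0.196, 0.487, 0.239] pointing down, gripper open.
Joint ranges: [-2.94, 2.94], [-0.97, 2.17], [0.19, 2.56], [-1.23, 4.37], [0.02, 3.11], [-2.88, 2.88]. Speed limits (rad/s): [2.39, 2.39, 3.01, 3.14, 3.14, 3.14].

INTERFACE

Orientations are given as [roll, pitch, yaw] about the fixed x, y, z axes, in that order (R = Rz(yaw) Ry(pitch) Rx(roll)).
In Python, from rig import * gives the robot as it stands.
- The arm moves only by the tool send_rows, never from a script. Its argument "steps" is a list of rows, each a list of 2 entries, a list of its own where there are three numbers: the shift along the tool's x, y, z in mm, then the turn about the tool's z in rad. A call has 1 to 10 rows; each row shifts and turns the commanded pose from where the row before left it, along the tool's axes as they then stand; what a row does not reach is not made up. A row lasts 1/12 s, in which the tool goes at most 41.7 mm and 7.16 degrees, less where a joint would pass 70% of its speed; a pose out of reach is approached as far as the arm can. A call is refused whole if a number of a shift passes 41.7 or a number of a turn 0.125, either way. A call with a gripper value outside its range is refused whole. "claw" is the closure, from 0 (fully open) to 1 (shut), set as the call begins (left out, the last holds). The fingers move at their own pace and stop on an object; the grip force is fixed at half the most. Time passes only in rows, so rows that do not move let the fingers close. It gives the time, the measured TCP pose, the force and the opening at its end, in the units of the state.
- observe(): the state, without advancing time (a new reading comes with each control period).
- read_camera(name): name is "scene" or "top" or "wrist"; returns a dict with "image" (480x640x3 uint8, red, green, blue), "vertical_fov" (degrees; the focal length in pixels is half the picture's height over the tangent of half this angle, whatever the lens; pixels are square), "cx", "cy" (the principal point, pixels), "T" (4x4, takes a point from camera to world coordinates); the wrist camera has in their place "hand_eye" (4x4, takes a point from camera to tool coordinates, whose origin is the TCP and whose axes are the flange's). Camera axes: x right, y down, z forward; pixel columns grow to the right and rows downward; lengths in m; the calibration is good to about 2 mm. A picture is of the moment at which its call begins: read the wrist's pose just before it. There is no depth.
- finish_job(): hands the job in, once; it reports no verdict.
The state is a dict: "time_s": time; "joints": joint angles; "qvel": joint speeds; "tau": joint torques, N m; "ee_pos": TCP position; "tool_rot": TCP orientation; "contact_force": force on the tool from outside, world axes, zero at the start; "moment": the same for the moment, N m; "gripper_width": opening from 0.0 (shut) to 1.0 (fully open).
Only numpy, scipy, OpenCV 4.12 (cv2) and the standard library are available. Lean on these libraries where they do the work, as an engineer would, in place of code of your own. Each camera call takes 0.05 s, during which the arm holds its last target. There are 200 camera calls.

## Working session

There is one attempt and no reset: what is moved stays moved. The work goes in short steps, Python scripts to look and compute and a tool call to move; the robot and the scene stay as the last step left them, time stands still between calls to the robot, and variables do not carry over. Pictures are saved under pics/ and viewed, about 8 in all and at most 12, crops included, and the job is handed in when it is done.

Besides the shell and the picture viewer there is one more tool, called as name([rows], argument=value, ...), one row to a line, values as JSON. send_rows: Moves the arm, as the interface text tells. Its arguments: {"type":"object","properties":{"steps":{"type":"array"},"claw":{"type":"number"}},"required":["steps"]}

```bash
mkdir -p pics; python3 - <<'E'
from rig import *
import cv2,numpy as np,pickle
s=observe();print(s)
d={}
for n in("scene","top"):
    c=read_camera(n);d[n]=c;cv2.imwrite(f"pics/{n}0.png",c["image"][:,:,::-1]);print(n,c["vertical_fov"],c["cx"],c["cy"],c["T"])
pickle.dump(d,open("c0.pkl","wb"))
E
```

```text
{'time_s': 0.0, 'joints': array([ 9.64601561e-01,  3.13439308e-01,  1.49840091e+00,  7.27077915e-06,
        1.33098130e+00, -2.23427361e-01]), 'qvel': array([-1.03035068e-03,  3.48670350e-04,  1.10114346e-03, -2.37379608e-05,
        4.82948119e-04,  1.07809082e-04]), 'tau': array([ 5.00823899e-04, -4.02210796e+01, -2.52268875e+01,  6.95061008e-02,
        3.52725852e-02, -9.99256281e-05]), 'ee_pos': array([0.19597079, 0.48680578, 0.23858015]), 'tool_rot': array([-3.14039589e+00, -2.79169104e-04,  2.75882335e+00]), 'contact_force': array([-0.85538866,  0.02564935, -0.1172249 ]), 'moment': array([-0.03408748,  0.01147631, -0.0223892 ]), 'gripper_width': 1.0023081505979323}
scene 51.63816295330368 323.4120192705772 235.6549680011289 [[-0.79726862  0.38829435 -0.46215825  0.94906915]
 [ 0.60336415  0.53513055 -0.59125882  0.4514234 ]
 [ 0.01773254 -0.75024182 -0.66092569  0.75474482]
 [ 0.          0.          0.          1.        ]]
top 57.53378477814013 317.4660223524646 233.03522972609832 [[ 0.01591376 -0.98024024  0.19716952  0.30887486]
 [-0.99975442 -0.01255786  0.01825911 -0.14616558]
 [-0.01542229 -0.19741167 -0.98019936  1.0856182 ]
 [ 0.          0.          0.          1.        ]]
```

View pics/top0.png

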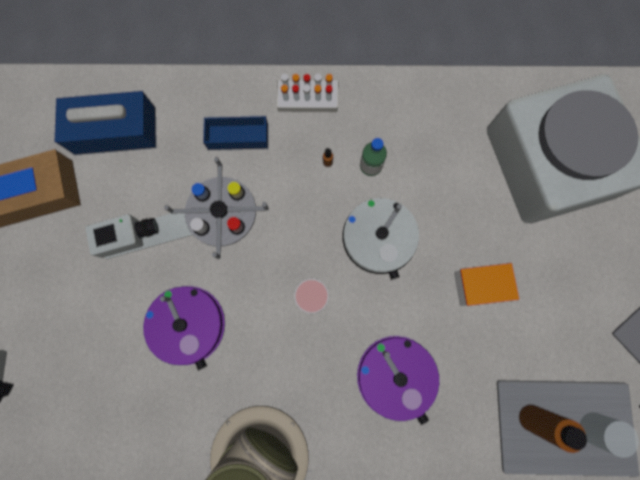

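View pics/scene0.png

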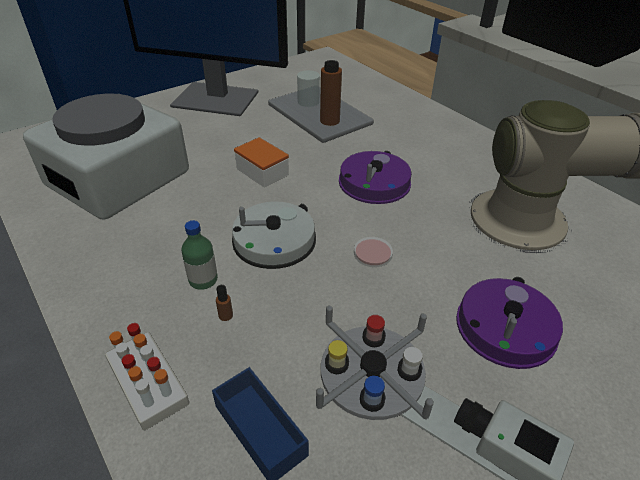

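Top view: the wheel hub is at about (219,210), with the caps at red (235,225), yellow (235,188), blue (199,190) and white (198,226). The lens is at (147,227). There are three lamp-like drums: white (381,234), purple (183,326) and purple (399,379). The white one fits the description, and its pointer is near the black mark. I'll measure these and confirm in a crop.

```bash
cat > h.py <<'E'
import numpy as np,cv2,pickle
def ray(c,u,v,z):
    f=c["image"].shape[0]/2/np.tan(np.radians(c["vertical_fov"]/2))
    d=c["T"][:3,:3]@np.array([(u-c["cx"])/f,(v-c["cy"])/f,1.]);o=c["T"][:3,3]
    return (o+d*(z-o[2])/d[2])
def proj(c,p):
    f=c["image"].shape[0]/2/np.tan(np.radians(c["vertical_fov"]/2))
    q=c["T"][:3,:3].T@(np.array(p)-c["T"][:3,3]);return q[:2]/q[2]*f+[c["cx"],c["cy"]]
R={"red":((172,8),150,90),"yellow":((22,35),150,90),"blue":((105,120),150,70),"green":((50,80),120,60)}
def blobs(c,name,box,amin=8):
    (a,b),s,v=R[name];h=cv2.cvtColor(c["image"],cv2.COLOR_RGB2HSV)
    H=h[...,0];m=((H>=a)&(H<=b)) if a<b else ((H>=a)|(H<=b))
    m=(m&(h[...,1]>s)&(h[...,2]>v)).astype(np.uint8)
    x0,x1,y0,y1=box;k=np.zeros_like(m);k[y0:y1,x0:x1]=m[y0:y1,x0:x1]
    n,_,st,ce=cv2.connectedComponentsWithStats(k)
    return [(int(st[i,4]),ce[i].round(2),st[i,:4].tolist()) for i in range(1,n) if st[i,4]>=amin]
E
python3 - <<'E'
from h import *
d=pickle.load(open("c0.pkl","rb"));t=d["top"];s=d["scene"]
for n in("red","yellow","blue"):
    for a,p,b in blobs(t,n,(160,275,150,260)): print("top",n,a,p,b,ray(t,*p,.072))
    for a,p,b in blobs(s,n,(310,440,300,420)): print("scn",n,a,p,b,ray(s,*p,.068))
for n in("green","blue"):
    for a,p,b in blobs(t,n,(340,420,195,280)): print("top lamp",n,a,p,b,ray(t,*p,.040))
    for a,p,b in blobs(s,n,(230,320,200,270)): print("scn lamp",n,a,p,b,ray(s,*p,.040))
I=t["image"][:,:,::-1]
a=cv2.resize(I[150:270,80:280],None,fx=4,fy=4,interpolation=cv2.INTER_CUBIC);cv2.imwrite("pics/wheel.png",a)
b=cv2.resize(I[190:285,335:430],None,fx=6,fy=6,interpolation=cv2.INTER_CUBIC);cv2.imwrite("pics/lamp.png",b)
E
```

```text
top red 125 [233.6  223.34] [228, 218, 13, 12] [0.53377389 0.07298076 0.072     ]
scn red 188 [375.51 321.62] [367, 315, 18, 14] [0.5325383  0.07270845 0.068     ]
top yellow 119 [233.77 188.38] [228, 183, 13, 12] [0.62051068 0.07724611 0.072     ]
scn yellow 229 [337.5  348.11] [329, 341, 18, 16] [0.62097742 0.07699791 0.068     ]
top blue 115 [198.1  189.31] [192, 184, 13, 12] [0.61719705 0.16388372 0.072     ]
scn blue 278 [374.23 384.45] [365, 376, 20, 19] [0.61712705 0.16486962 0.068     ]
top lamp green 19 [370.84 203.16] [369, 201, 5, 5] [ 0.59613855 -0.25729856  0.04      ]
scn lamp green 31 [248.97 245.13] [246, 243, 7, 5] [ 0.59577174 -0.2566452   0.04      ]
top lamp blue 19 [351.63 218.79] [350, 217, 5, 5] [ 0.55592182 -0.20993719  0.04      ]
scn lamp blue 34 [277.32 249.91] [274, 248, 8, 5] [ 0.55528631 -0.20879758  0.04      ]
```

View pics/wheel.png

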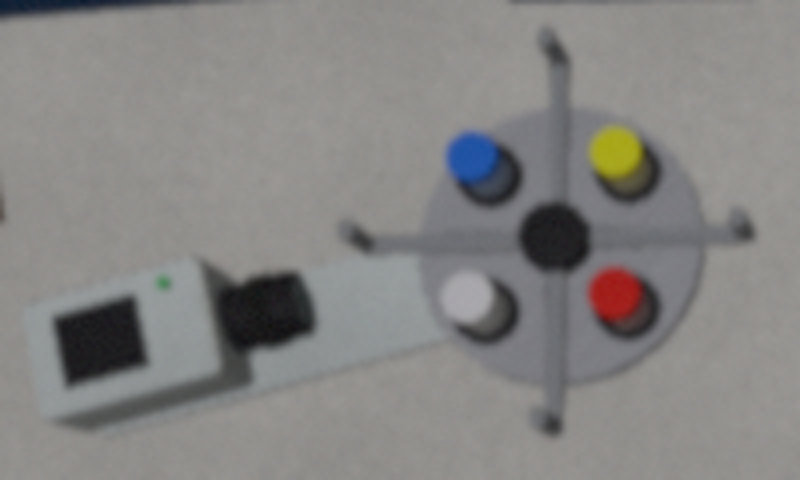

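View pics/lamp.png

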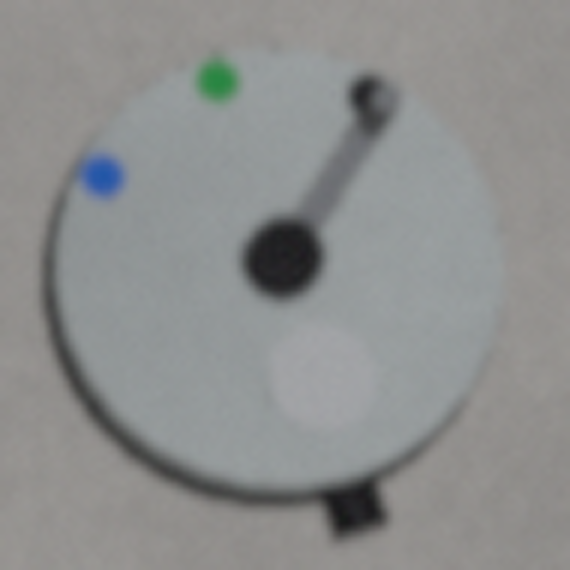

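The crops confirm it: the white drum is the lamp, its pointer at the hidden black mark. The wheel's red jar sits diagonally opposite blue, and the lens is to the left. Next I'll work out the geometry.

```bash
python3 - <<'E'
from h import *
np.set_printoptions(precision=4,suppress=True)
d=pickle.load(open("c0.pkl","rb"));t=d["top"];s=d["scene"]
W=lambda x,y:(80+x/4-.4,150+y/4-.4); L=lambda x,y:(335+x/6-.4,190+y/6-.4)
c=np.array([.5752,.1188]);ang=lambda p:(np.degrees(np.arctan2(p[1]-c[1],p[0]-c[0])),np.hypot(*(p[:2]-c)))
pins=[ray(t,*W(*p),.078) for p in((547,40),(347,232),(545,418),(739,220))]
print("pins",[ang(p) for p in pins],"mean",np.mean(pins,0))
print("red",ang(ray(t,233.6,223.34,.072)),"white",ang(ray(t,*W(467,298),.072)))
q=[ray(t,*W(*p),.083) for p in((25,312),(197,260),(222,370),(45,415))]
print("body corners",[x[:2] for x in q],"front mid",ang((q[1]+q[2])/2),"back mid",ang((q[0]+q[3])/2))
v=(q[1]-q[0])+(q[2]-q[3]);print("body axis",np.degrees(np.arctan2(-v[1],-v[0])))
print("lens top",ang(ray(t,*W(300,290),.073)))
# scene view: lens front centre and camera corners
for p in((503,403),(573,445)): print("scn corner",ang(ray(s,*p,.083)))
for p in((463,413),): print("scn lens",ang(ray(s,*p,.052)))
g=np.array([.596,-.257]);b=np.array([.5556,-.2094])
m=(g+b)/2;e=(b-g)/np.linalg.norm(b-g);n=np.array([-e[1],e[0]])
pv=m+n*np.sqrt(.08**2-(np.linalg.norm(b-g)/2)**2)
hub=ray(t,*L(283,258),.055);pin=ray(t,*L(380,99),.096)[:2]
a0=np.arctan2(*(g-pv)[::-1]);a=np.arctan2(*(pin-pv)[::-1])
print("pivot",pv,hub,"pin",pin,np.hypot(*(pin-pv)),"green ang",a0,"pointer",a-a0)
for n,p,z in(("reagent",(376,145),.15),("tray c1",(204,148),0.0),("tray",(268,146),0.0),("tray top",(205,120),.05),("dropper",(328,153),.08)):print(n,ray(t,*p,z))
E
```

```text
pins [(np.float64(1.8526352685804077), np.float64(0.11624013540812636)), (np.float64(93.05161040190865), np.float64(0.11652474754353968)), (np.float64(-175.36788667194617), np.float64(0.11728452258188192)), (np.float64(-88.07575940974253), np.float64(0.11834922256173078))] mean [0.5745 0.1169 0.078 ]
red (np.float64(-132.11737921892265), np.float64(0.061769934183807794)) white (np.float64(135.7649226267242), np.float64(0.06195951276190126))
body corners [array([0.5166, 0.4206]), array([0.5495, 0.3214]), array([0.4834, 0.2999]), array([0.4553, 0.4014])] front mid (np.float64(107.02759463124966), np.float64(0.20066101060760916)) back mid (np.float64(106.97663677219825), np.float64(0.3055089167689587))
body axis 106.87911230168332
lens top (np.float64(105.93940374893047), np.float64(0.1491947867368422))
scn corner (np.float64(114.03418653793261), np.float64(0.20837444201410785))
scn corner (np.float64(110.9947941653106), np.float64(0.3103477604052259))
scn lens (np.float64(105.12483478541624), np.float64(0.16326998868187625))
pivot [ 0.5196 -0.2809] [ 0.5192 -0.2813  0.055 ] pin [ 0.5744 -0.3143] 0.06418150059460301 green ang 0.302904029243497 pointer -0.8516668784603195
reagent [ 0.7027 -0.2584  0.15  ]
tray c1 [0.7531 0.1782 0.    ]
tray [0.7603 0.0086 0.    ]
tray top [0.8087 0.1658 0.05  ]
dropper [ 0.7103 -0.1499  0.08  ]
```

send_rows([
  [[-35.8, -7.3, 0], 0],
  [[-35.8, -7.3, 0], 0],
  [[-35.8, -7.3, 0], 0],
  [[-35.8, -7.3, 0], 0],
  [[-35.8, -7.3, 0], 0],
  [[-35.8, -7.3, 0], 0],
  [[-35.8, -7.3, 0], 0],
  [[-35.8, -7.3, 0], 0],
  [[-35.8, -7.3, 0], 0],
  [[-35.8, -7.3, 0], 0],
], claw=1)

```text
time_s: 0.93
ee_pos: [0.5021, 0.2842, 0.2388]
tool_rot: [-3.141, -0.001, 2.759]
contact_force: [-0.6, 1.0, 0.5]
gripper_width: 0.266
```

send_rows([
  [[-35.8, -7.3, 0], 0],
  [[-35.8, -7.3, 0], 0],
  [[-35.8, -7.3, 0], 0],
  [[-35.8, -7.3, 0], 0],
  [[-35.8, -7.3, 0], 0],
  [[-35.8, -7.3, 0], 0],
  [[0, 0, 0], 0],
  [[0, 0, 0], 0],
])

```text
time_s: 1.6
ee_pos: [0.6846, 0.1634, 0.2372]
tool_rot: [-3.141, -0.002, 2.757]
contact_force: [-0.4, -0.1, 0.1]
gripper_width: 0.004
```

send_rows([
  [[0, 0, 0], -0.112],
  [[0, 0, 0], -0.112],
  [[0, 0, 0], -0.112],
  [[0, 0, 0], -0.112],
  [[0, 0, 0], -0.112],
  [[0, 0, 0], -0.112],
  [[0, 0, 0], -0.112],
  [[0, 0, 0], 0],
  [[0, 0, 0], 0],
])

```text
time_s: 2.35
ee_pos: [0.6832, 0.1656, 0.2395]
tool_rot: [3.141, 0.0, -2.743]
contact_force: [-1.1, 0.9, 0.1]
gripper_width: 0.004
```

send_rows([
  [[0, 0, 32], 0],
  [[0, 0, 32], 0],
  [[0, 0, 32], 0],
  [[0, 0, 32], 0],
  [[0, 0, 32], 0],
  [[0, 0, 0], 0],
  [[0, 0, 0], 0],
])

```text
time_s: 2.93
ee_pos: [0.6831, 0.165, 0.0787]
tool_rot: [3.141, -0.002, -2.742]
contact_force: [0.3, 0.1, 0.5]
gripper_width: 0.005
```

```bash
python3 - <<'E'
from rig import *
from h import *
c=read_camera("scene");cv2.imwrite("pics/s1.png",cv2.resize(c["image"][260:440,280:520,::-1],None,fx=3,fy=3))
E
```

```text
(no output)
```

View pics/s1.png

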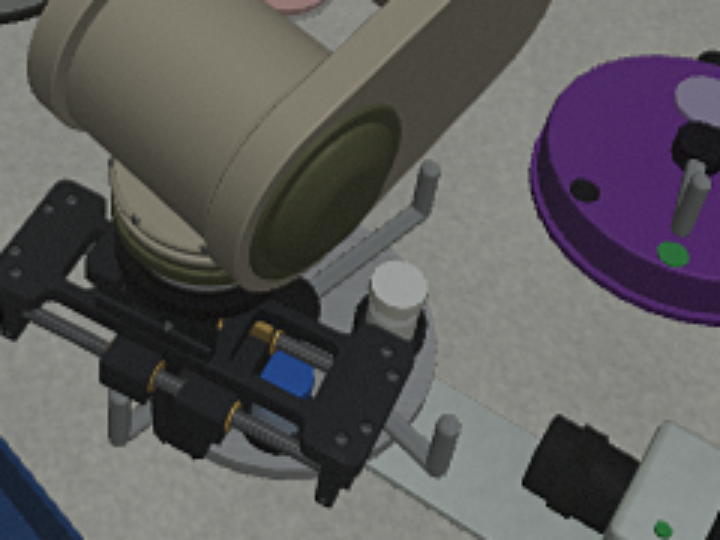

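The closed fingers stand between the far spoke pin at crop (122,415) and the camera-side pin at (445,440), clear of the jars. I'll push clockwise along the arc.

send_rows([
  [[0.2, -4.7, 0], 0.04],
  [[0.2, -4.7, 0], 0.04],
  [[0.2, -4.7, 0], 0.04],
  [[0.3, -7.1, 0], 0.06],
  [[0.3, -7.1, 0], 0.06],
  [[0.4, -9.4, 0], 0.08],
  [[0.4, -9.4, 0], 0.08],
  [[0.4, -9.4, 0], 0.08],
  [[0.4, -9.4, 0], 0.08],
  [[0.4, -9.4, 0], 0.08],
])

```text
time_s: 3.82
ee_pos: [0.6905, 0.0903, 0.0826]
tool_rot: [3.141, 0.005, 2.898]
contact_force: [0.1, -0.0, 0.9]
gripper_width: 0.006
```

```bash
cat > look.py <<'E'
from rig import *
from h import *
c0=np.array([.5752,.1188])
o=observe();e=o["ee_pos"][:2]-c0
print("finger ang",np.degrees(np.arctan2(e[1],e[0])),np.hypot(*e)*1000,"yaw",np.degrees(o["tool_rot"][2]),"F",o["contact_force"].round(1))
for n,h,box in(("top",.072,(160,275,150,260)),("scene",.068,(310,440,300,430))):
    c=read_camera(n);off={"red":-132.1,"yellow":-42.1,"blue":47.9}
    for k in off:
        for a,p,b in blobs(c,k,box,50):
            w=ray(c,*p,h)[:2]-c0;an=np.degrees(np.arctan2(w[1],w[0]))
            print(n,k,a,"ang",an.round(1),"r",(np.hypot(*w)*1000).round(1),"wheel turn",((an-off[k]+180)%360-180).round(1))
E
python3 look.py
```

```text
finger ang -13.858358332132893 118.7898489210276 yaw 166.02664045270774 F [ 0.1 -0.   0.9]
top red 124 ang -132.2 r 61.8 wheel turn -0.1
top yellow 120 ang -42.6 r 61.5 wheel turn -0.5
scene red 191 ang -132.6 r 62.9 wheel turn -0.5
scene yellow 111 ang -43.7 r 54.9 wheel turn -1.6
scene blue 309 ang 47.7 r 63.9 wheel turn -0.2
```

```bash
python3 - <<'E'
from rig import *
from h import *
c=read_camera("scene");a=cv2.resize(c["image"][270:430,270:470,::-1],None,fx=2.9,fy=2.9)
c=read_camera("top");b=cv2.resize(c["image"][140:268,150:300,::-1],(540,464))
w=read_camera("wrist")["image"][:,:,::-1];w=cv2.resize(w,(180,135))
im=np.hstack([cv2.resize(a,(420,336)),cv2.resize(b,(380,336))])
cv2.imwrite("pics/s2.png",im)
E
```

```text
(no output)
```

View pics/s2.png

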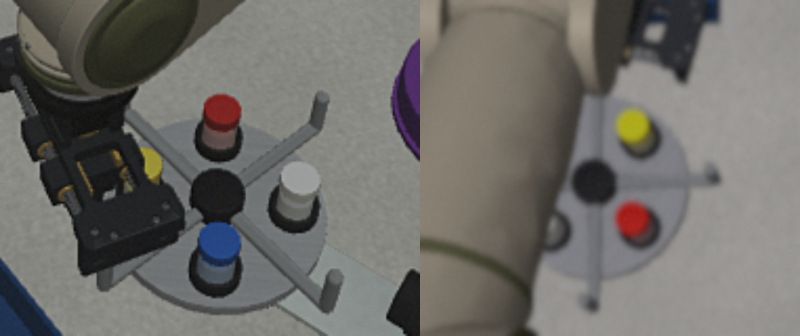

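The spoke pin at (105,280) in the left half is still in its old place, and the finger has passed it without turning the wheel. I'll check the finger with the wrist camera.

```bash
python3 - <<'E'
from rig import *
from h import *
w=read_camera("wrist");print(w["hand_eye"].round(3),w["vertical_fov"],observe()["ee_pos"],observe()["time_s"])
cv2.imwrite("pics/w1.png",w["image"][:,:,::-1])
E
python3 look.py
```

```text
[[ 0.001 -0.967 -0.255  0.066]
 [ 1.     0.001  0.    -0.   ]
 [ 0.    -0.255  0.967 -0.146]
 [ 0.     0.     0.     1.   ]] 71.78030000335605 [0.68969253 0.09138914 0.08027863] 4.1167
finger ang -13.463863119953153 117.72805934341821 yaw 166.43519711860247 F [ 0.1 -0.4 -0.5]
top red 123 ang -132.2 r 61.9 wheel turn -0.1
top yellow 120 ang -42.6 r 61.5 wheel turn -0.5
scene red 189 ang -132.7 r 62.8 wheel turn -0.6
scene yellow 99 ang -43.9 r 54.3 wheel turn -1.8
scene blue 305 ang 47.7 r 63.6 wheel turn -0.2
```

View pics/w1.png

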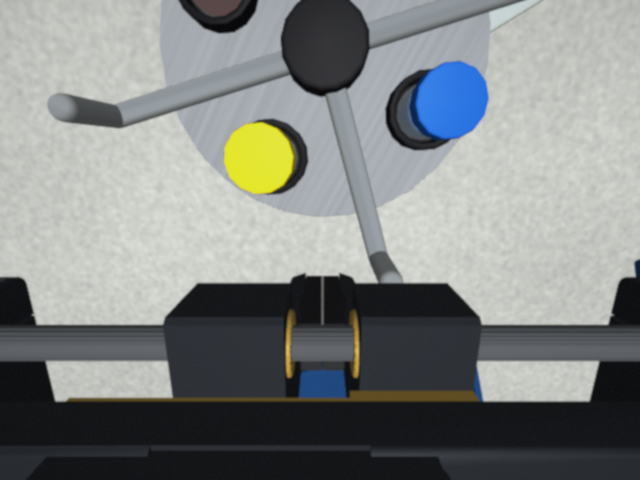

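The wrist image shows the finger at (322,285), with the pin now on its +y side at (385,268). I'll check the geometry by casting wrist-camera rays.

```bash
python3 - <<'E'
from rig import *
from h import *
from scipy.spatial.transform import Rotation as Ro
o=observe();w=read_camera("wrist")
T=np.eye(4);T[:3,:3]=Ro.from_euler("xyz",o["tool_rot"]).as_matrix();T[:3,3]=o["ee_pos"]
w["T"]=T@w["hand_eye"];print(w["cx"],w["cy"],o["joints"].round(2))
for n,p,z in(("yellow",(260,158),.074),("blue",(452,100),.074),("hub",(325,45),.05),("pin-88 top",(62,106),.076),("pin-88 base",(125,120),.034),("pin3 bend",(379,262),.034),("pin3 edge",(392,278),.078)):
    q=ray(w,*p,z);d=q[:2]-[.5752,.1188];print(n,q.round(4),np.degrees(np.arctan2(d[1],d[0])).round(1),np.hypot(*d).round(4))
print("tip px",proj(w,T[:3,:3]@[0,0,.022]+T[:3,3]))
E
```

```text
321.99811677733334 239.08432479678552 [-0.04  0.83  1.08  0.    1.23 -1.37]
yellow [0.6215 0.0791 0.074 ] -40.6 0.061
blue [0.6177 0.1651 0.074 ] 47.5 0.0628
hub [0.5782 0.1193 0.05  ] 9.2 0.0031
pin-88 top [0.5816 0.0045 0.076 ] -86.8 0.1145
pin-88 base [0.584  0.0061 0.034 ] -85.5 0.113
pin3 bend [0.6965 0.1249 0.034 ] 2.9 0.1214
pin3 edge [0.6894 0.1251 0.078 ] 3.2 0.1143
tip px [322.60344278 277.94848142]
```

The calibration is consistent, so the fingertip must have cleared the pin's rounded top. I'll go 14 mm lower and push the next pin (at -88°) the same way. The clearances allow it.

send_rows([
  [[0, 0, 7], 0],
  [[0, 0, 7], 0],
  [[0.6, -11.8, 0], 0.1],
  [[0.6, -11.8, 0], 0.1],
  [[0.6, -11.8, 0], 0.1],
  [[0.6, -11.8, 0], 0.1],
  [[0.6, -11.8, 0], 0.1],
  [[0.6, -11.8, 0], 0.1],
  [[0.6, -11.8, 0], 0.1],
  [[0.6, -11.8, 0], 0.1],
])

```text
time_s: 5.1
ee_pos: [0.6336, 0.0164, 0.0642]
tool_rot: [-3.141, -0.001, 2.098]
contact_force: [0.4, -0.7, 0.3]
gripper_width: 0.006
```

send_rows([
  [[0.2, -4.7, 0], 0.04],
  [[0.2, -4.7, 0], 0.04],
  [[0.2, -4.7, 0], 0.04],
  [[0.2, -4.7, 0], 0.04],
  [[0.2, -4.7, 0], 0.04],
  [[0.2, -4.7, 0], 0.04],
  [[0.2, -4.7, 0], 0.04],
  [[0.2, -4.7, 0], 0.04],
])

```text
time_s: 5.77
ee_pos: [0.5988, 0.004, 0.0643]
tool_rot: [-3.141, -0.0, 1.781]
contact_force: [1.0, 0.6, -1.4]
gripper_width: 0.006
```

```bash
python3 look.py
```

```text
finger ang -78.3924027393157 117.17970195914914 yaw 102.04151433497859 F [ 1.   0.6 -1.4]
scene red 187 ang -135.0 r 62.4 wheel turn -2.9
scene yellow 257 ang -42.4 r 61.7 wheel turn -0.3
scene blue 305 ang 45.7 r 63.4 wheel turn -2.2
```

send_rows([
  [[0.2, -4.7, 0], 0.04],
  [[0.2, -4.7, 0], 0.04],
  [[0.2, -4.7, 0], 0.04],
  [[0.2, -4.7, 0], 0.04],
  [[0.2, -4.7, 0], 0.04],
])

```text
time_s: 6.28
ee_pos: [0.5758, 0.002, 0.0647]
tool_rot: [3.141, -0.0, 1.582]
contact_force: [2.2, -0.3, -0.1]
gripper_width: 0.006
```

```bash
python3 look.py
```

```text
finger ang -89.71843109169572 116.84368493929601 yaw 90.66416385086978 F [ 2.2 -0.3 -0.1]
scene red 188 ang -146.2 r 62.8 wheel turn -14.1
scene yellow 254 ang -54.0 r 61.3 wheel turn -11.9
scene blue 308 ang 34.8 r 63.6 wheel turn -13.1
```

The wheel now turns with the finger, so I'll continue along the arc.

send_rows([
  [[0.3, -7.1, 0], 0.06],
  [[0.3, -7.1, 0], 0.06],
  [[0.4, -9.4, 0], 0.08],
  [[0.4, -9.4, 0], 0.08],
  [[0.4, -9.4, 0], 0.08],
  [[0.4, -9.4, 0], 0.08],
  [[0.4, -9.4, 0], 0.08],
  [[0.4, -9.4, 0], 0.08],
  [[0.4, -9.4, 0], 0.08],
  [[0.3, -7.1, 0], 0.06],
])

```text
time_s: 7.22
ee_pos: [0.4962, 0.0324, 0.0651]
tool_rot: [3.141, -0.0, 0.841]
contact_force: [1.3, 0.3, -0.2]
gripper_width: 0.005
```

```bash
python3 look.py
```

```text
finger ang -132.46096041804986 117.0948989498673 yaw 48.19891989240901 F [ 1.3  0.3 -0.2]
top blue 112 ang -7.2 r 61.7 wheel turn -55.1
scene red 206 ang 171.8 r 62.6 wheel turn -56.1
scene yellow 223 ang -97.5 r 60.1 wheel turn -55.4
scene blue 273 ang -7.0 r 62.9 wheel turn -54.9
```

send_rows([
  [[0.3, -7.1, 0], 0.06],
  [[0.4, -9.4, 0], 0.08],
  [[0.4, -9.4, 0], 0.08],
  [[0.4, -9.4, 0], 0.08],
  [[0.4, -9.4, 0], 0.08],
  [[0.4, -9.4, 0], 0.08],
  [[0.4, -9.4, 0], 0.08],
  [[0.4, -9.4, 0], 0.08],
  [[0.3, -7.1, 0], 0.06],
  [[0.2, -4.7, 0], 0.04],
])

```text
time_s: 8.15
ee_pos: [0.4584, 0.1061, 0.0651]
tool_rot: [3.141, -0.0, 0.124]
contact_force: [-0.3, -1.3, 0.0]
gripper_width: 0.002
```

```bash
python3 look.py
```

```text
finger ang -173.80989226391176 117.44997424392646 yaw 7.101639216171585 F [-0.3 -1.3  0. ]
top yellow 135 ang -138.3 r 61.5 wheel turn -96.2
top blue 116 ang -47.6 r 62.0 wheel turn -95.5
scene red 228 ang 131.9 r 62.5 wheel turn -96.0
scene yellow 225 ang -139.1 r 59.7 wheel turn -97.0
scene blue 241 ang -47.4 r 61.9 wheel turn -95.3
```

send_rows([
  [[0.3, -5.9, 0], 0.05],
  [[0.3, -5.9, 0], 0.05],
  [[0.3, -5.9, 0], 0.05],
  [[0.3, -5.9, 0], 0.05],
  [[0.3, -5.9, 0], 0.05],
  [[0.3, -5.9, 0], 0.05],
  [[0.2, -4.7, 0], 0.04],
  [[0.1, -2.4, 0], 0.02],
  [[0, 0, 0], 0],
  [[0, 0, 0], 0],
])

```text
time_s: 9.08
ee_pos: [0.4616, 0.1478, 0.0651]
tool_rot: [-3.142, -0.0, -0.235]
contact_force: [0.2, 0.7, 0.4]
gripper_width: 0.001
```

```bash
python3 look.py
```

```text
finger ang 165.69367877477885 117.18949343585004 yaw -13.449403713951229 F [0.2 0.7 0.4]
top yellow 129 ang -158.0 r 61.9 wheel turn -115.9
top blue 119 ang -68.3 r 61.7 wheel turn -116.2
scene red 248 ang 111.8 r 62.3 wheel turn -116.1
scene yellow 223 ang -159.9 r 60.2 wheel turn -117.8
scene blue 223 ang -67.9 r 61.4 wheel turn -115.8
```

send_rows([
  [[0.1, -2.4, 0], 0.02],
  [[0.1, -2.4, 0], 0.02],
  [[0.1, -2.4, 0], 0.02],
  [[0.1, -2.4, 0], 0.02],
  [[0, 0, 0], 0],
  [[0, 0, 0], 0],
  [[0, 5, 0], 0],
  [[0, 15, 0], 0],
  [[0, 10, -10], 0],
  [[0, 0, -30], 0],
])

```text
time_s: 10.02
ee_pos: [0.4525, 0.1271, 0.1027]
tool_rot: [3.139, 0.007, -0.318]
contact_force: [-0.9, 0.7, -0.1]
gripper_width: 0.005
```

send_rows([
  [[0, 0, -40], 0],
  [[0, 0, -40], 0],
  [[0, 0, -20], 0],
  [[0, -5, 0], 0],
  [[0, -40, 0], 0],
  [[0, -40, 0], 0],
  [[0, 0, 0], 0],
  [[0, 0, 0], 0],
])

```text
time_s: 10.68
ee_pos: [0.481, 0.2103, 0.2036]
tool_rot: [3.14, 0.002, -0.315]
contact_force: [-0.1, -0.3, -0.7]
gripper_width: 0.003
```

```bash
python3 look.py
```

```text
finger ang 135.81763577706758 131.31595476715202 yaw -18.025665863229264 F [-0.1 -0.3 -0.7]
top red 118 ang 106.6 r 61.5 wheel turn -121.3
top yellow 129 ang -162.6 r 61.6 wheel turn -120.5
top blue 122 ang -72.9 r 61.7 wheel turn -120.8
scene red 248 ang 107.2 r 62.3 wheel turn -120.7
scene yellow 218 ang -164.8 r 60.7 wheel turn -122.7
scene blue 220 ang -72.9 r 61.4 wheel turn -120.8
```

The wheel has turned -120.8°, so the red jar is at 107° (camera axis about 107°) at r ≈ 62 mm. Now the lamp.

send_rows([
  [[15.7, 33.4, 0], 0],
  [[15.7, 33.4, 0], 0],
  [[15.7, 33.4, 0], 0],
  [[15.7, 33.4, 0], 0],
  [[15.7, 33.4, 0], 0],
  [[15.7, 33.4, 0], 0],
  [[15.7, 33.4, 0], 0],
  [[15.7, 33.4, 0], 0],
  [[15.7, 33.4, 0], 0],
  [[15.7, 33.4, 0], 0],
])

```text
time_s: 11.62
ee_pos: [0.5253, -0.1598, 0.2051]
tool_rot: [3.142, 0.0, -0.319]
contact_force: [0.9, 1.0, 0.2]
gripper_width: 0.001
```

send_rows([
  [[15.7, 33.4, 0], 0],
  [[15.7, 33.4, 0], 0],
  [[15.7, 33.4, 0], 0],
  [[15.7, 33.4, 0], 0],
  [[15.7, 33.4, 0], 0],
  [[0, 0, 0], 0],
  [[0, 0, 0], 0],
])

```text
time_s: 12.2
ee_pos: [0.5474, -0.3423, 0.2041]
tool_rot: [-3.141, 0.001, -0.321]
contact_force: [1.8, 0.5, 0.5]
gripper_width: 0.005
```

send_rows([
  [[0, 0, 0], 0.112],
  [[0, 0, 0], 0.112],
  [[0, 0, 0], 0.112],
  [[0, 0, 0], 0.112],
  [[0, 0, 0], 0.112],
  [[0, 0, 0], 0.112],
  [[0, 0, 0], 0.112],
  [[0, 0, 0], 0],
  [[0, 0, 0], 0],
])

```text
time_s: 12.95
ee_pos: [0.5486, -0.3395, 0.2053]
tool_rot: [3.142, 0.0, -1.098]
contact_force: [-0.0, -0.4, 0.4]
gripper_width: 0.004
```

```bash
python3 - <<'E'
from rig import *
from h import *
from scipy.spatial.transform import Rotation as Ro
o=observe();w=read_camera("wrist");t=read_camera("top")
T=np.eye(4);T[:3,:3]=Ro.from_euler("xyz",o["tool_rot"]).as_matrix();T[:3,3]=o["ee_pos"]
e=o["ee_pos"][:2]-[.5196,-.281];print(np.degrees(np.arctan2(e[1],e[0])),np.hypot(*e),o["tool_rot"])
cv2.imwrite("pics/w2.png",np.hstack([cv2.resize(w["image"][:,:,::-1],(440,330)),cv2.resize(t["image"][165:255,85:265,::-1],(360,180)).repeat(1,0) if 0 else cv2.copyMakeBorder(cv2.resize(t["image"][165:255,85:265,::-1],(360,180)),0,150,0,0,0)]))
E
```

```text
-63.629893884791365 0.06524962866582688 [ 3.14157348e+00  1.61372760e-04 -1.09755258e+00]
```

View pics/w2.png

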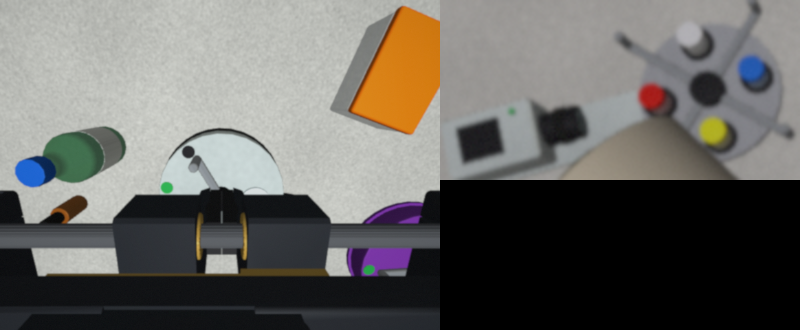

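The wrist view shows the pin at (195,163), about 30 mm to the tool's -y, with the black dot beside it. Green is further along at (167,187). The top crop shows the red jar on the line of the lens. I'll back off 5 mm and descend.

send_rows([
  [[0, 5, 25], 0],
  [[0, 0, 30], 0],
  [[0, 0, 30], 0],
  [[0, 0, 22], 0],
  [[0, 0, 20], 0],
  [[0, 0, 0], 0],
  [[0, 0, 0], 0],
])

```text
time_s: 13.63
ee_pos: [0.5443, -0.3421, 0.078]
tool_rot: [3.141, 0.001, -1.1]
contact_force: [-0.0, -1.1, 0.5]
gripper_width: 0.009
```

```bash
cat > lamp.py <<'E'
from rig import *
from h import *
from scipy.spatial.transform import Rotation as Ro
o=observe();w=read_camera("wrist")
T=np.eye(4);T[:3,:3]=Ro.from_euler("xyz",o["tool_rot"]).as_matrix();T[:3,3]=o["ee_pos"];w["T"]=T@w["hand_eye"]
e=o["ee_pos"][:2]-[.5196,-.281];print("finger",np.degrees(np.arctan2(e[1],e[0])),np.hypot(*e),o["ee_pos"][2],o["contact_force"].round(1))
# tool-frame position of pin (grey metal) cannot be masked well; predicted pixels:
for a in(-.85,-.75,-.4,0): 
    p=[.5196+.066*np.cos(.303+a),-.281+.066*np.sin(.303+a),.096];print(a,proj(w,p).round(0),((np.linalg.inv(T)@[*p,1])[:3]*1000).round(0))
cv2.imwrite("pics/wl.png",w["image"][:,:,::-1])
E
python3 lamp.py
```

```text
finger -67.9660285353685 0.06586040691655101 0.07799910611571463 [-0.  -1.1  0.5]
-0.85 [226. 331.] [ -9. -40. -18.]
-0.75 [214. 339.] [-13. -46. -18.]
-0.4 [183. 373.] [-30. -61. -18.]
0 [168. 418.] [-55. -71. -18.]
```

View pics/wl.png

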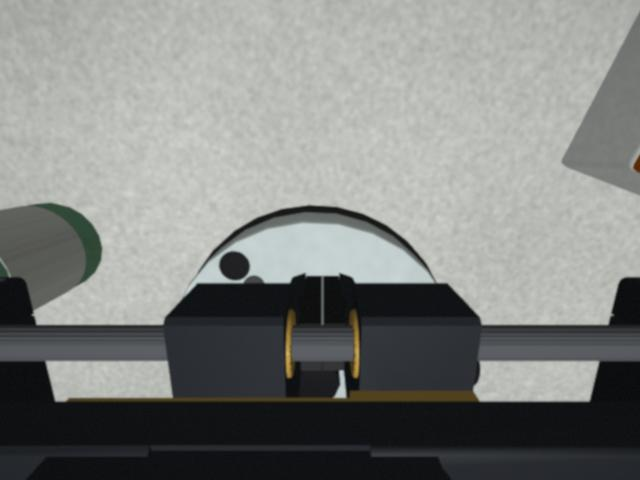

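send_rows([
  [[0, 0, 0], 0.08],
  [[-0.2, -5.3, 0], -0.08],
  [[-0.2, -5.3, 0], -0.08],
  [[-0.2, -5.3, 0], -0.08],
  [[-0.2, -5.3, 0], -0.08],
  [[-0.2, -5.3, 0], -0.08],
  [[-0.2, -5.3, 0], -0.08],
  [[-0.2, -5.3, 0], -0.08],
  [[0, 0, 0], 0],
  [[0, 0, 0], 0],
])

```text
time_s: 14.52
ee_pos: [0.5738, -0.3199, 0.0797]
tool_rot: [3.141, -0.002, -0.623]
contact_force: [-0.8, 0.4, 0.7]
gripper_width: 0.008
```

```bash
python3 lamp.py; python3 - <<'E'
from rig import *
from h import *
t=read_camera("top");s=read_camera("scene")
w=cv2.imread("pics/wl.png")
im=np.hstack([cv2.resize(w[150:430,100:540],(400,254)),cv2.resize(s["image"][175:280,220:385,::-1],(400,254))])
cv2.imwrite("pics/l3.png",im)
E
```

```text
finger -35.65395794266842 0.06672435058575646 0.07968274138160973 [-0.8  0.4  0.7]
-0.85 [309. 311.] [ -1.  -5. -16.]
-0.75 [294. 312.] [ -2. -12. -16.]
-0.4 [244. 329.] [-10. -33. -16.]
0 [203. 364.] [-27. -53. -16.]
```

View pics/l3.png

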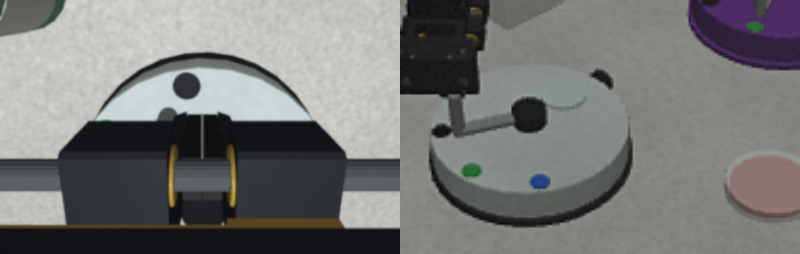

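The scene half shows the pin at (458,115), past the black dot (441,131) and moving towards green (472,170), so contact is confirmed. I'll push on.

send_rows([
  [[-0.1, -4, 0], -0.06],
  [[-0.1, -4, 0], -0.06],
  [[-0.1, -4, 0], -0.06],
  [[-0.1, -4, 0], -0.06],
  [[-0.1, -4, 0], -0.06],
  [[-0.1, -4, 0], -0.06],
  [[-0.1, -4, 0], -0.06],
  [[-0.1, -4, 0], -0.06],
  [[-0.1, -2.6, 0], -0.04],
  [[0, -2, 0], -0.03],
])

```text
time_s: 15.5
ee_pos: [0.5856, -0.286, 0.0785]
tool_rot: [3.141, -0.0, -0.07]
contact_force: [-1.0, -1.4, 0.5]
gripper_width: 0.003
```

send_rows([
  [[0, 0, 0], 0],
  [[0, 0, 0], 0],
  [[0, 4, 0], 0],
  [[0, 10, 0], 0],
  [[0, 0, -10], 0],
  [[0, 0, -40], 0],
  [[0, 0, -40], 0],
  [[0, 0, -30], 0],
  [[0, 0, 0], 0],
  [[0, 0, 0], 0],
])

```text
time_s: 16.33
ee_pos: [0.5851, -0.3003, 0.2004]
tool_rot: [3.139, -0.003, -0.072]
contact_force: [0.3, 1.0, -0.7]
gripper_width: 0.005
```

```bash
python3 lamp.py; python3 look.py; python3 - <<'E'
from rig import *
from h import *
s=read_camera("scene");t=read_camera("top");pickle.dump(dict(scene=s,top=t),open("c1.pkl","wb"))
a=cv2.resize(s["image"][175:280,220:330,::-1],(440,420),interpolation=cv2.INTER_CUBIC)
w=cv2.resize(cv2.imread("pics/wl.png"),(360,270))
cv2.imwrite("pics/l4.png",np.hstack([a,cv2.copyMakeBorder(w,0,150,0,0,0)]))
E
```

```text
finger -16.457376680102353 0.06826837945235201 0.20044506608482637 [ 0.3  1.  -0.7]
-0.85 [341. 248.] [ -8.  15. 104.]
-0.75 [334. 244.] [ -6.   9. 104.]
-0.4 [305. 239.] [ -1. -13. 104.]
0 [272. 244.] [ -6. -39. 104.]
finger ang -88.72542930378168 418.77686025676167 yaw -4.11666130682044 F [ 1.1 -0.6 -0.5]
top red 118 ang 106.5 r 61.4 wheel turn -121.4
top yellow 128 ang -162.6 r 61.5 wheel turn -120.5
top blue 123 ang -73.1 r 61.7 wheel turn -121.0
scene red 248 ang 107.1 r 62.2 wheel turn -120.8
scene yellow 216 ang -164.6 r 60.9 wheel turn -122.5
scene blue 216 ang -73.1 r 61.8 wheel turn -121.0
```

View pics/l4.png

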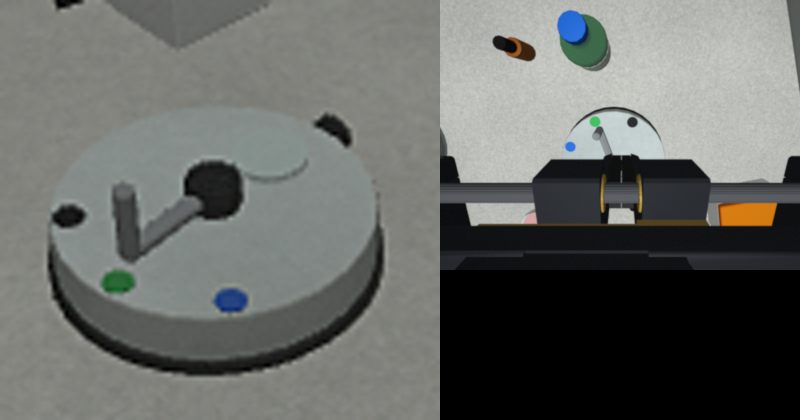

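```bash
python3 - <<'E'
from h import *
s=pickle.load(open("c1.pkl","rb"))["scene"]
for p,z in(((123,186),.096),((123,188),.094),((129,254),.050),((129,256),.048)):
    q=ray(s,220+p[0]/4-.4,175+p[1]/4-.4,z)[:2]-[.5196,-.281];print(q,np.hypot(*q),np.arctan2(q[1],q[0])-.303)
for a in(-.2,-.1,0,.1): print(a,[((proj(s,[.5196+.066*np.cos(.303+a),-.281+.066*np.sin(.303+a),z])-[220,175]+.4)*4).round(0) for z in(.096,.05)])
E
```

```text
[0.0637874  0.01791436] 0.0662552403277318 -0.02920814162203894
[0.06351167 0.01714378] 0.06578481663739094 -0.03935225854144764
[0.06480709 0.01871676] 0.06745573023446405 -0.021843110555589407
[0.06460038 0.0180724 ] 0.06708070193205959 -0.03021668884551504
-0.2 [array([109., 176.]), array([116., 243.])]
-0.1 [array([117., 182.]), array([124., 248.])]
0 [array([126., 187.]), array([133., 254.])]
0.1 [array([136., 192.]), array([143., 258.])]
```

The pointer is at about -0.03 rad and the red jar at 107°, in line with the lens. The arm is clear, so I'm handing in.

```bash
python3 -c "
from rig import *
print(observe()['time_s'],finish_job())"
```

```text
the job is handed in; nothing more can be done
16.5833 None
```

I turned the sample wheel about 121° clockwise by pushing a spoke end, so the red-capped jar stands in front of the lens. Then I pushed the white lamp's pointer from the black mark to the green one. The arm was raised clear and the job handed in at 16.6 s.

- **First push missed:** with the tool centre point (TCP) at about 80 mm, the closed fingers passed the first spoke end without turning the wheel. I took it that they went over the pin's top, but did not confirm this. I went 14 mm lower and pushed the next spoke end, and that worked.
- **Red jar:** my last measurements put it at 106.5–107.1° on a 61–62 mm radius. I measured the camera axis at about 107° from the camera body; a rough reading of the lens tube gave about 106°. That is at most about 1 mm off, against the 9 mm allowed.
- **Wheel angle:** the caps agreed on a turn of about 121°, except yellow in the scene view, which read about 1.5° more.
- **Pointer:** it measured about -0.03 rad from the green mark, with ±0.13 allowed. This came from the scene camera, and a rough reading from the wrist camera gave about -0.08.
- **Jars and bystanders:** the red, blue and yellow caps kept their places on the wheel, and the white jar looked upright when last seen. I did not measure any tilts, and did not re-measure the bystanders; nothing in the pictures or forces suggested that any had moved.

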